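# Mix the tall bottle on the vortex mixer

### The job

Pick up the tall bottle, hold it upright on the middle of the vortex mixer's round rubber pad and press it straight down until the pad is fully depressed, keeping it down for about a second. Then let the pad come back up and stand the bottle upright in the shallow steel tray, setting it down gently rather than dropping it, and let go.

Things in the scene. Friction and masses are not known exactly. Their poses are not given: they have to be found in the camera images.
- bottle: The tall bottle: off-white plastic, round, 115 mm high, dark blue ribbed screw cap. Straight round body 44 mm in diameter from the foot up to 85 mm, then a shoulder, then the cap 34 mm in diameter from 93 to 115 mm. About 0.12 kg (varies). It starts standing on the bench in a line of three with two short bottles (75 mm high, same diameter, plastic and cap); the order varies. Origin: centre of the underside; z runs up to the cap.
- pad_top (a point): Centre of the top face of the vortex mixer's round black rubber pad, 80 mm in diameter, flat; z up. With the pad up it is 108 mm above the bench; it goes down with the pad. The mixer is a cream box, 165 x 135 mm, fixed to the bench, to the left or the right of the bottles, with the tray on the other side; it may be turned a little.
- pad (a joint): How far the pad is pressed down, in m: 0 is up, 0.010 is fully down against its stop. A spring pushes it up: about 2 N starts it moving, about 7 N takes it fully down, and it comes back up when let go. The bottle's weight alone does not move it.
- tray_in (a point): Centre of the inner floor of a shallow open steel tray, outside 140 mm (its x) x 180 mm (its y), 18 mm high, walls and floor about 4 mm thick, fixed to the bench, turned a little; z up. The point lies about 4 mm above the bench.
There are look-alikes about, which are no part of the job. What is shaped like the bottle but pink, purple or red is not meant.

How it is judged:
By the outcome, as a careful person would: the job done as asked, in the order asked, and still so for the second after the job is handed in, with the robot touching nothing.
It also fails if it takes over 54 s, if anything falls off the work surface, if the arm or the gripper's body presses on something with over 40 N, if the wrist force passes 120 N, or if a joint passes its speed limit or range.

### The arm

A 6-joint arm with a two-finger parallel gripper is mounted at the origin on the work surface. World frame = base frame: x ahead of the robot, y to its left, z up, the work surface at z = 0. Lengths are in mm, angles in rad, forces in N, time in s.
With the tool pointing down it reaches from about 375 to 925 mm from the base axis. Payload 5.7 kg.
Tool frame: the origin (TCP) lies on the centre line of the jaws, within the pads' length; the fingertips stand 25 mm ahead of it and the grasp point (between the pads) lies 6 mm ahead of it; x points along the fingers, y is the direction in which the jaws open and shut, and the axes are right-handed (so a half turn about x gives the same grasp; the last joint's range is limited). The gripper opens to 88 mm and grips with 3 to 60 N. Pads are 20 mm wide; open, the fingers measure 115 mm over their backs; the gripper's body (75 mm by 178 mm) begins 61 mm behind the grasp point.
Start: joints at [-1.23, 0.359, 1.51, -0, 1.272, -0.115], TCP at [264.09, -538.722, 247.623] pointing down, gripper open.
Joint ranges: [-2.97, 2.97], [-1.01, 2.36], [0.21, 2.38], [-0.96, 4.11], [0.2, 2.71], [-2.98, 2.98]. Speed limits (rad/s): [2.39, 2.39, 3.14, 3.14, 3.14, 3.14].

### API

Orientations are given as a unit quaternion [w, x, y, z].
In Python, from station import arm, eyes gives the robot as it stands.
- The arm moves only by the tool servo_tool, never from a script. Its argument "targets" is a list of rows, each a list of 7 numbers: the shift along the tool's x, y, z in cm, then the turn, a rotation vector about the tool's x, y, z in rad, then the gripper command: -1 is shut, 1 is fully open, values between are in proportion. In form: [[x, y, z, rx, ry, rz, gripper], ...]. A call has 1 to 10 rows; each row is the pose to reach, as a shift and turn from the pose commanded when the call began, along the tool's axes at that moment; what a row does not reach only later rows make up. A row lasts 1/8 s, in which the tool goes at most 62.5 mm and 10.7 degrees, less where a joint would pass 70% of its speed; a pose out of reach is approached as far as the arm can. A call with a gripper value outside its range is refused whole. The fingers move at their own pace and stop on an object; the grip force is fixed at half the most. Time passes only in rows, so rows that repeat a pose let the fingers close. It gives the time, the measured TCP pose, the force and the opening at its end, in the units of the state.
- arm.get_obs(): the state, without advancing time (a new reading comes with each control period).
- eyes.read_camera(name): name is "scene" or "side" or "wrist"; returns a dict with "img" (384x512x3 uint8, red, green, blue), "vfov" (degrees; the focal length in pixels is half the picture's height over the tangent of half this angle, whatever the lens; pixels are square), "cx", "cy" (the principal point, pixels), "distortion" ([k1, k2, p1, p2, k3] as OpenCV has them; the pictures are not rectified), "rvec" (rotation vector, rad) and "tvec" (3), from world to camera coordinates, as OpenCV has them; the wrist camera has in their place "hand_eye" (4x4, takes a point from camera to tool coordinates, whose origin is the TCP and whose axes are the tool frame's). Camera axes: x right, y down, z forward; pixel columns grow to the right and rows downward; lengths in mm; the calibration is good to about 2 mm. A picture is of the moment at which its call begins: read the wrist's pose just before it. There is no depth.
- arm.job_done(): hands the job in, once; it reports no verdict.
The state is a dict: "t": time; "q": joint angles; "joint_vel": joint speeds; "joint_efforts": joint torques, N m; "tool_pos": TCP position; "ee_rot": TCP orientation; "contact_force": force on the tool from outside, world axes, zero at the start; "ft_torque": the same for the moment, N m; "width": finger opening in mm.
Only numpy, scipy, OpenCV 4.12 (cv2) and the standard library are available. Lean on these libraries where they do the work, as an engineer would, in place of code of your own. Each camera call takes 0.05 s, during which the arm holds its last target.

## Working session

There is one attempt and no reset: what is moved stays moved. The work goes in short steps, Python scripts to look and compute and a tool call to move; the robot and the scene stay as the last step left them, time stands still between calls to the robot, and variables do not carry over. Pictures are saved under pics/ and viewed, and the job is handed in when it is done.

Besides the shell and the picture viewer there is one more tool, called after "Request:" as name(argument=value, ...) on one line, values as JSON. servo_tool: Moves the arm, as the interface text tells. Its arguments: {"type":"object","properties":{"targets":{"type":"array"}},"required":["targets"]}

```bash
ls; mkdir -p pics
cat > h.py <<'E'
import numpy as np, cv2
from station import arm, eyes
from scipy.spatial.transform import Rotation as R
def K(c):
    h=c['img'].shape[0]; f=h/2/np.tan(np.radians(c['vfov'])/2)
    return np.array([[f,0,c['cx']],[0,f,c['cy']],[0,0,1]])
def ext(c,obs=None):
    if 'rvec' in c:
        return cv2.Rodrigues(np.array(c['rvec'],float))[0], np.array(c['tvec'],float).ravel()
    q=obs['ee_rot']; T=np.eye(4); T[:3,:3]=R.from_quat([q[1],q[2],q[3],q[0]]).as_matrix(); T[:3,3]=obs['tool_pos']
    M=np.linalg.inv(T@np.array(c['hand_eye'])); return M[:3,:3],M[:3,3]
def ray(c,uv,obs=None):
    p=cv2.undistortPoints(np.array([[uv]],float),K(c),np.array(c['distortion'],float))[0,0]
    Rm,t=ext(c,obs); d=Rm.T@np.array([p[0],p[1],1]); return -Rm.T@t,d/np.linalg.norm(d)
def onz(c,uv,z,obs=None):
    o,d=ray(c,uv,obs); return o+d*(z-o[2])/d[2]
def proj(c,P,obs=None):
    Rm,t=ext(c,obs); return cv2.projectPoints(np.array(P,float).reshape(-1,3),cv2.Rodrigues(Rm)[0],t,K(c),np.array(c['distortion'],float))[0][:,0]
def save(n,img,s=1):
    cv2.imwrite('pics/'+n+'.png',cv2.resize(img[:,:,::-1],None,fx=s,fy=s,interpolation=cv2.INTER_CUBIC))
E
python3 - <<'E'
from h import *
import pickle
o=arm.get_obs(); print(o)
for n in ['scene','side','wrist']:
    c=eyes.read_camera(n); save(n+'0',c['img'],1.5); pickle.dump((c,o),open(n+'0.pkl','wb')); print(n,{k:v for k,v in c.items() if k!='img'})
E
```

```text
pics
{'t': 0.0, 'q': array([-1.23007709e+00,  3.59497256e-01,  1.51141656e+00, -5.42538554e-05,
        1.27252521e+00, -1.15067109e-01]), 'joint_vel': array([-7.42030982e-04, -3.74541408e-04, -2.62037060e-05,  5.18843728e-04,
        6.64707990e-04,  1.78839990e-03]), 'joint_efforts': array([ 9.73940696e-04, -5.15365541e+01, -2.70727783e+01,  6.71768747e-02,
        3.45998956e-02, -1.33112330e-04]), 'tool_pos': array([ 263.87642324, -538.13479386,  246.82022616]), 'ee_rot': array([-0.15911244, -0.68873093, -0.16040559,  0.68891435]), 'contact_force': array([-0.66841495,  0.0391066 ,  0.64818498]), 'ft_torque': array([ 0.00264313,  0.02595883, -0.0076775 ]), 'width': 87.98998696686323}
scene {'vfov': 50.46923216530811, 'cx': 255.27564065801718, 'cy': 190.6865524727178, 'distortion': array([0.0180468, 0.       , 0.       , 0.       , 0.       ]), 'rvec': array([ 1.20351696,  2.41240133, -0.84519748]), 'tvec': array([ 336.76555805, -289.30969881, 1246.23747363])}
side {'vfov': 48.63589574248199, 'cx': 253.6178430700672, 'cy': 190.80862238706246, 'distortion': array([-0.14159588,  0.        ,  0.        ,  0.        ,  0.        ]), 'rvec': array([ 0.70778898, -2.63977659,  1.10901693]), 'tvec': array([469.92265751, 246.08276003, 979.10259626])}
wrist {'vfov': 64.97269091357876, 'cx': 256.7092477717809, 'cy': 193.0912274452149, 'distortion': array([-0.03849387,  0.        ,  0.        ,  0.        ,  0.        ]), 'hand_eye': array([[-8.43113741e-04, -2.51491178e-01,  9.67859224e-01,
        -1.37296818e+02],
       [ 9.99999057e-01, -1.26164495e-03,  5.43281871e-04,
        -2.58292273e-01],
       [ 1.08446411e-03,  9.67858768e-01,  2.51492004e-01,
        -6.79354935e+01],
       [ 0.00000000e+00,  0.00000000e+00,  0.00000000e+00,
         1.00000000e+00]])}
```

View pics/scene0.png

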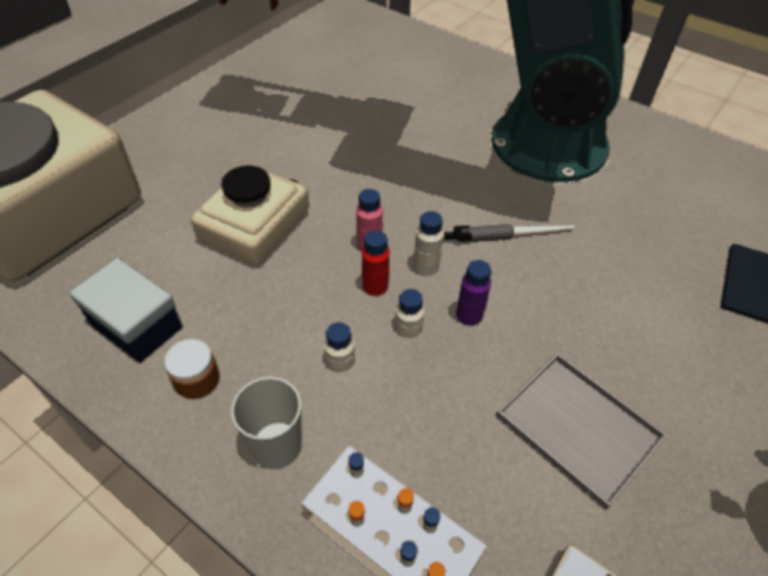

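View pics/side0.png

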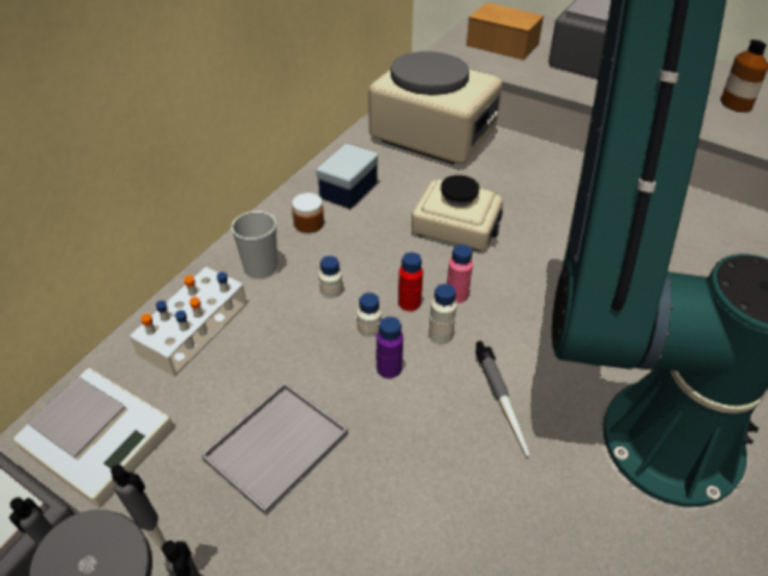

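View pics/wrist0.png

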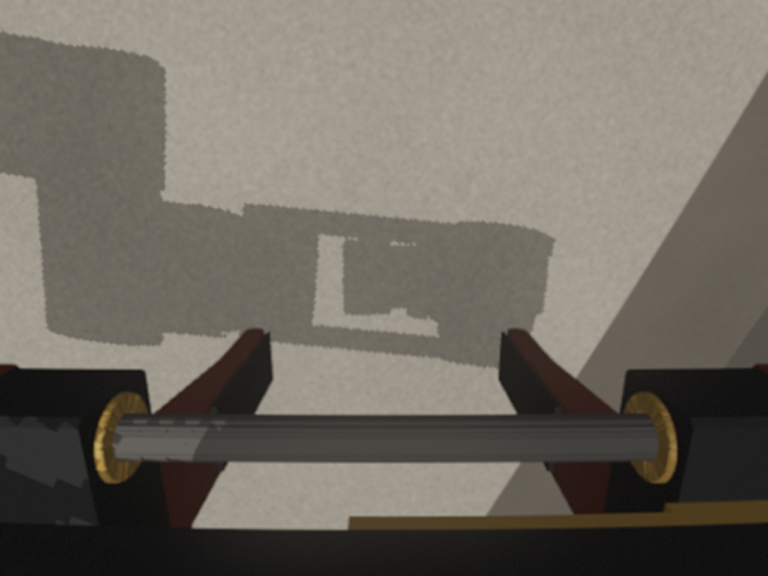

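The off-white tall bottle is at scene (429,243) in the 1.5x view. The look-alikes are:
- pink (369,220), red (376,263) and purple (475,293)
- the short off-white bottles at (410,312) and (339,346)

There are two cream boxes with round pads, at (250,215) and (50,180), so I'll measure both.

Run:
```python
from h import *
import pickle
sc,_=pickle.load(open('scene0.pkl','rb')); sd,_=pickle.load(open('side0.pkl','rb'))
def tri(a,b):
    o1,d1=ray(sc,np.array(a)/1.5); o2,d2=ray(sd,np.array(b)/1.5)
    A=np.stack([d1,-d2],1); s=np.linalg.lstsq(A,o2-o1,rcond=None)[0]
    p,q=o1+d1*s[0],o2+d2*s[1]; return ((p+q)/2).round(1),np.linalg.norm(p-q).round(1)
for n,a,b in [('tall cap',(431,221),(445,292)),('short1',(411,299),(369,301)),('short2',(339,333),(330,264)),('purplecap',(479,270),(390,327)),
 ('red',(376,243),(411,262)),('pink',(370,199),(461,254)),('smallpad',(246,184),(460,188)),('bigpad',(10,140),(430,72)),
 ('trayA',(558,358),(285,388)),('B',(661,436),(347,432)),('C',(606,502),(266,509)),('D',(498,414),(205,457))]:
    print(n,*tri(a,b))
print(-ext(sc)[0].T@ext(sc)[1],-ext(sd)[0].T@ext(sd)[1])
i=sc['img']; save('c1',i[100:250,120:340],3.6)
i=sd['img']; save('c2',i[100:270,190:350],4)
```

```text
tall cap [426.3 -12.5 109. ] 1.0
short1 [544.6  35.3  69.4] 0.4
short2 [655.1 -11.1  68. ] 0.4
purplecap [467.6  99.5 108.3] 1.6
red [512.1 -54.4 104.3] 0.4
pink [ 443.9 -117.3  106.8] 1.8
smallpad [ 532.7 -307.    99.2] 0.7
bigpad [ 741.2 -576.3  187.7] 4.1
trayA [539.8 268.3 107.3] 22.8
B [473.9 348.1  61.1] 155.5
C [ 547.7  390.  -116.6] 33.4
D [619.9 305.3   2.5] 168.9
[1019.88826334  321.94503502  778.71580717] [152.31569283 692.7424098  858.4484878 ]
```

View pics/c1.png

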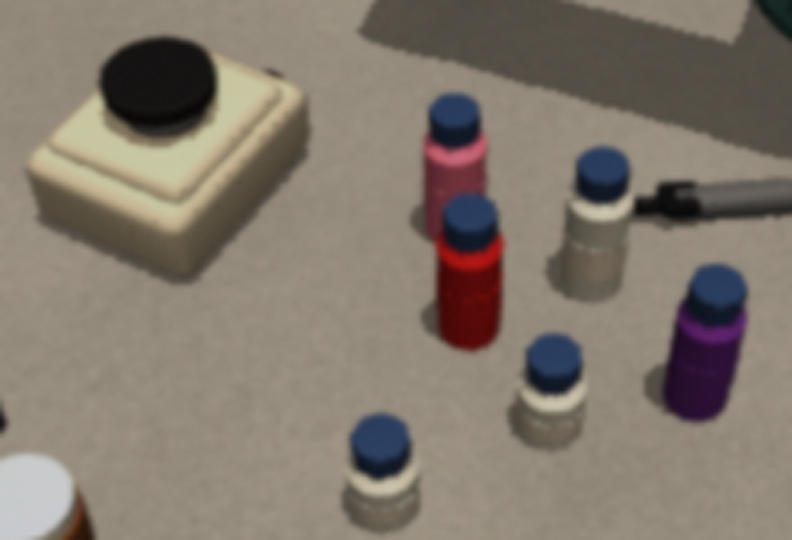

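View pics/c2.png

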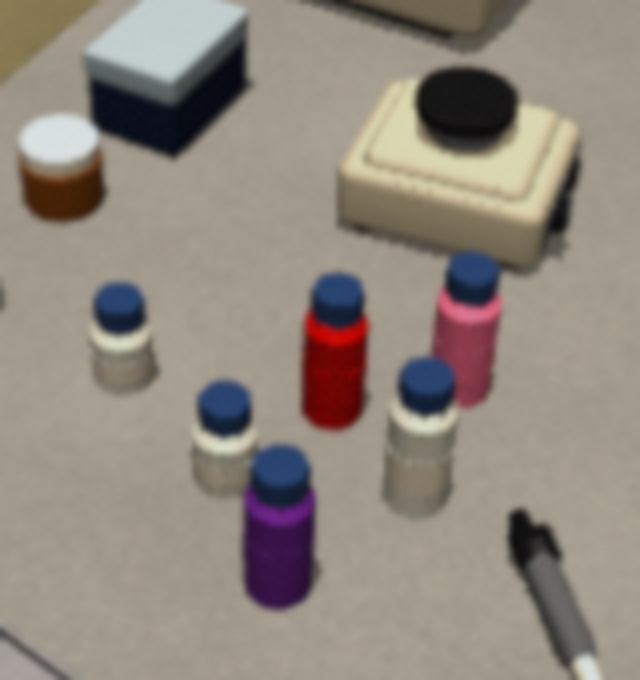

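Run:
```python
from h import *
import pickle
sc,_=pickle.load(open('scene0.pkl','rb')); sd,_=pickle.load(open('side0.pkl','rb'))
print('bottle',onz(sc,(287.5,146.4),115),onz(sd,(296.75,194.5),115))
print('tray scene',[onz(sc,np.array(p)/1.5,18)[:2].round() for p in [(558,357),(661,434),(606,502),(498,413)]])
print('tray side',[onz(sd,np.array(p)/1.5,18)[:2].round() for p in [(285,387),(347,432),(266,508),(205,456)]])
# mixer/pad overlays
def circ(x,y,z,r,n=60):
    a=np.linspace(0,2*np.pi,n); return np.stack([x+r*np.cos(a),y+r*np.sin(a),0*a+z],1)
for nm,c in (('scene',sc),('side',sd)):
    S=6
    for tag,items,ctr in [('pad',[circ(533,-307,108,40)],(533,-307,100)),('bot',[circ(426,-12,115,17),circ(426,-12,0,22),circ(426,-12,85,22)],(426,-12,60))]:
        u0=proj(c,ctr)[0].round().astype(int)-50
        im=cv2.resize(c['img'][u0[1]:u0[1]+100,u0[0]:u0[0]+100],None,fx=S,fy=S,interpolation=cv2.INTER_CUBIC)
        im=np.clip(im.astype(float)*1.8,0,255).astype(np.uint8)
        for it in items:
            p=((proj(c,it)-u0+.5)*S-.5).round().astype(int); cv2.polylines(im,[p.reshape(-1,1,2)],True,(0,255,0),1)
        save(f'ov_{tag}_{nm}',im); print(tag,nm,u0)
a=[cv2.imread(f'pics/ov_{t}_{n}.png') for t in('pad','bot') for n in ('scene','side')]
cv2.imwrite('pics/ov.png',cv2.resize(np.vstack([np.hstack(a[:2]),np.hstack(a[2:])]),(800,800))[:, :])
cv2.imwrite('pics/ovp.png',cv2.resize(np.hstack(a[:2]),(800,400)));cv2.imwrite('pics/ovb.png',cv2.resize(np.hstack(a[2:]),(800,400)))
```

```text
bottle [429.24582241 -10.39037739 115.        ] [424.13675366  -8.11000858 115.        ]
tray scene [array([467., 248.]), array([494., 414.]), array([626., 392.]), array([600., 223.])]
tray side [array([589., 230.]), array([457., 251.]), array([489., 417.]), array([618., 397.])]
pad scene [114  72]
bot scene [236 112]
pad side [257  75]
bot side [245 158]
```

View pics/ovp.png

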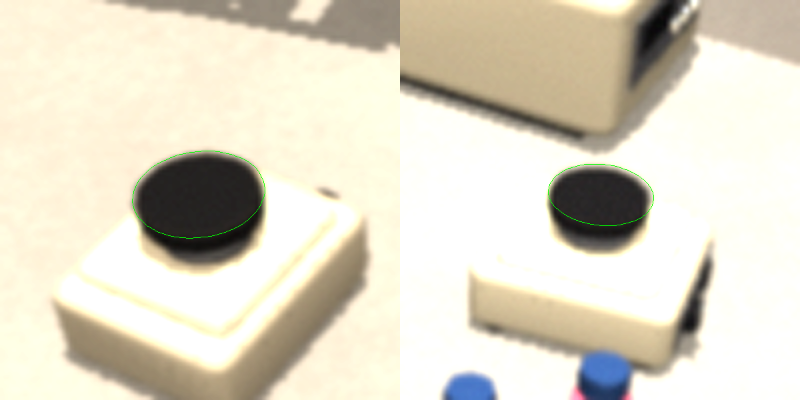

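View pics/ovb.png

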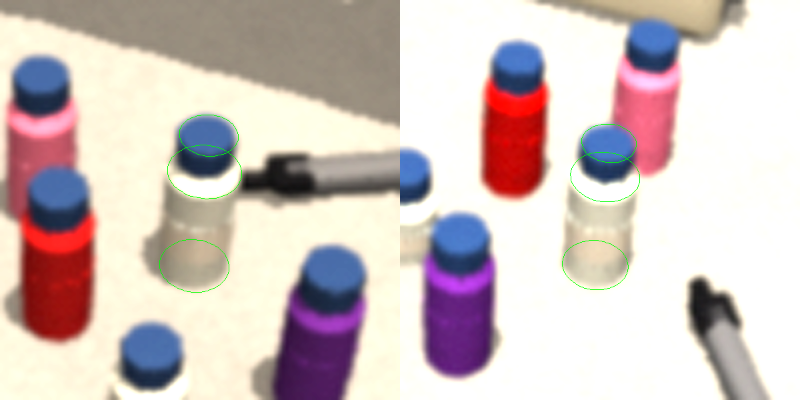

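```bash
cat >> h.py <<'E'
def Rt(o):
    q=o['ee_rot']; return R.from_quat([q[1],q[2],q[3],q[0]]).as_matrix()
def shift(target):
    o=arm.get_obs(); M=Rt(o); print('tool axes\n',M.round(4)); print('pos',o['tool_pos'].round(1),'t',o['t'],'w',round(o['width'],1),'F',o['contact_force'].round(1)); print('shift cm',(M.T@(np.array(target)-o['tool_pos'])/10).round(2))
E
python3 -c "
from h import *
shift([426.5,-9,247])"
```

```text
tool axes
 [[-5.000e-04  4.402e-01 -8.979e-01]
 [ 1.400e-03 -8.979e-01 -4.402e-01]
 [-1.000e+00 -1.400e-03 -1.000e-04]]
pos [ 264.  -538.3  247. ] t 0.15 w 87.8 F [ 0.4 -0.3 -0.5]
shift cm [  0.06 -40.37 -37.9 ]
```

Request:
servo_tool(targets=[[0, -4, -3.8, 0, 0, 0, 1], [0, -8, -7.6, 0, 0, 0, 1], [0, -12, -11.4, 0, 0, 0, 1], [0, -16, -15.2, 0, 0, 0, 1], [0, -20, -18.9, 0, 0, 0, 1], [0, -24, -22.7, 0, 0, 0, 1], [0, -28, -26.5, 0, 0, 0, 1], [0, -32, -30.3, 0, 0, 0, 1], [0, -36, -33.8, 0, 0, 0, 1], [0, -38, -35.5, 0, 0, 0, 1]])

```text
t: 1.4
tool_pos: [415.6, -38.8, 247.6]
ee_rot: [0.16, 0.689, 0.161, -0.689]
contact_force: [0.2, 0.1, 0.7]
width: 88.0
```

Request:
servo_tool(targets=[[0, -1.4, -1.4, 0, 0, 0, 1], [0, -2.4, -2.4, 0, 0, 0, 1], [0, -2.4, -2.4, 0, 0, 0, 1]])

```text
t: 1.78
tool_pos: [426.7, -8.7, 247.6]
ee_rot: [-0.16, -0.689, -0.16, 0.689]
contact_force: [-0.6, -0.1, -0.2]
width: 87.7
```

Run:
```python
from h import *
import pickle
shift([426.5,-9,247])
o=arm.get_obs(); c=eyes.read_camera('wrist'); pickle.dump((c,o),open('w1.pkl','wb'))
im=c['img'].copy()
a=np.linspace(0,2*np.pi,60)
for z,r in((115,17),(85,22),(0,22)):
    p=proj(c,np.stack([426.5+r*np.cos(a),-9+r*np.sin(a),0*a+z],1),o).round().astype(int); cv2.polylines(im,[p.reshape(-1,1,2)],True,(0,255,0),1)
save('w1',im,1.5)
```

```text
tool axes
 [[-2.000e-04  4.414e-01 -8.973e-01]
 [ 1.000e-04 -8.973e-01 -4.414e-01]
 [-1.000e+00 -2.000e-04  2.000e-04]]
pos [426.7  -8.7 247.6] t 1.775 w 87.7 F [-0.6 -0.1 -0.2]
shift cm [0.06 0.02 0.03]
```

View pics/w1.png

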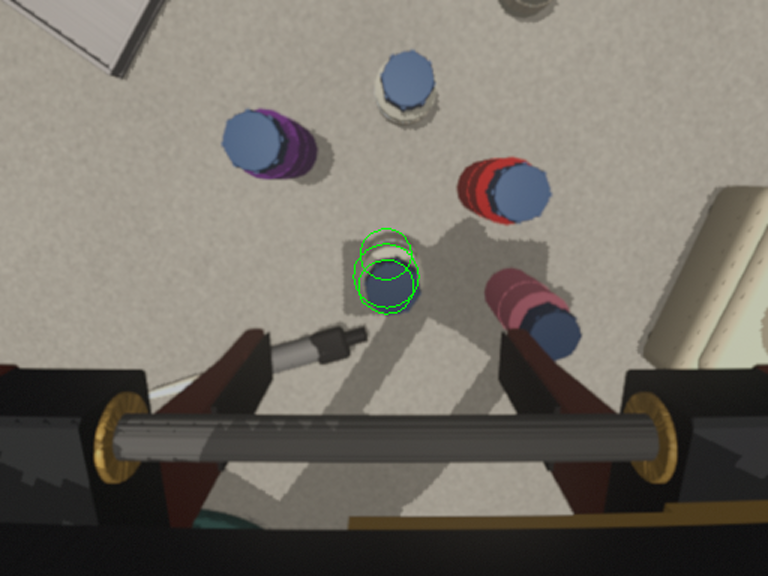

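The wrist view shows the off-white bottle's cap at (392,287), about 3 mm to the right of my model. The pink cap is at (552,332) and clear of the fingers. I'm descending with a small correction.

Request:
servo_tool(targets=[[3, 0.2, 0, 0, 0, 0, 1], [6, 0.2, 0, 0, 0, 0, 1], [9, 0.2, 0, 0, 0, 0, 1], [12, 0.2, 0, 0, 0, 0, 1], [14, 0.2, 0, 0, 0, 0, 1], [16, 0.2, 0, 0, 0, 0, 1], [17.5, 0.2, 0, 0, 0, 0, 1], [17.5, 0.2, 0, 0, 0, 0, 1]])

```text
t: 2.82
tool_pos: [426.6, -11.6, 71.9]
ee_rot: [-0.159, -0.688, -0.16, 0.69]
contact_force: [-0.1, 0.1, 1.0]
width: 87.7
```

Run:
```python
from h import *
shift([427.5,-10.5,72])
c=eyes.read_camera('scene'); d=eyes.read_camera('side')
save('g1',np.hstack([c['img'][90:220,200:360],d['img'][120:250,220:380]]),2.5)
```

```text
tool axes
 [[-2.500e-03  4.393e-01 -8.984e-01]
 [ 4.000e-04 -8.984e-01 -4.393e-01]
 [-1.000e+00 -1.400e-03  2.100e-03]]
pos [426.6 -11.6  71.9] t 2.825 w 87.7 F [-0.1  0.1  1. ]
shift cm [-0.01 -0.06 -0.13]
```

View pics/g1.png

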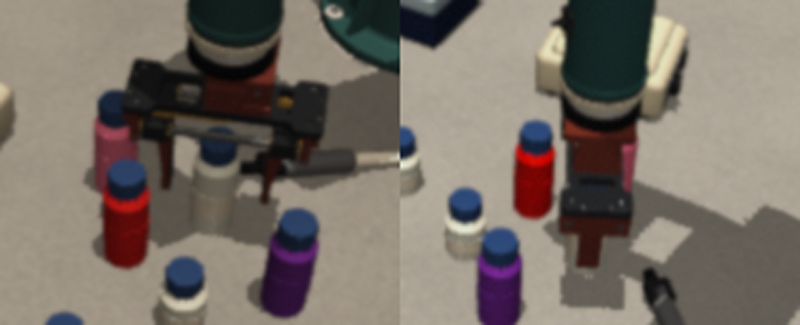

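The fingers straddle the white bottle, with nothing caught. Closing.

Request:
servo_tool(targets=[[0, 0, -0.1, 0, 0, 0, 1], [0, 0, -0.1, 0, 0, 0, -1], [0, 0, -0.1, 0, 0, 0, -1], [0, 0, -0.1, 0, 0, 0, -1], [0, 0, -0.1, 0, 0, 0, -1], [0, 0, -0.1, 0, 0, 0, -1], [0, 0, -0.1, 0, 0, 0, -1], [0, 0, -0.1, 0, 0, 0, -1]])

```text
t: 3.92
tool_pos: [428.5, -10.5, 72.7]
ee_rot: [0.16, 0.689, 0.16, -0.689]
contact_force: [1.0, -1.1, 0.6]
width: 43.5
```

Request:
servo_tool(targets=[[-1, 0, 0, 0, 0, 0, -1], [-3, 0, 0, 0, 0, 0, -1], [-6, 0, 0, 0, 0, 0, -1], [-9, 0, 0, 0, 0, 0, -1], [-12, 0, 0, 0, 0, 0, -1], [-15, 0, 0, 0, 0, 0, -1], [-17.5, 0, 0, 0, 0, 0, -1], [-17.5, 0, 0, 0, 0, 0, -1]])

```text
t: 4.92
tool_pos: [429.4, -10.6, 249.6]
ee_rot: [0.16, 0.69, 0.159, -0.687]
contact_force: [0.2, -0.5, -2.0]
width: 43.9
```

Run:
```python
from h import *
shift([533,-307,247])
c=eyes.read_camera('scene'); d=eyes.read_camera('side')
save('g2',np.hstack([c['img'][40:220,200:360],d['img'][70:250,220:380]]),2.5)
```

```text
tool axes
 [[ 4.300e-03  4.402e-01 -8.979e-01]
 [-6.000e-04 -8.979e-01 -4.402e-01]
 [-1.000e+00  2.400e-03 -3.500e-03]]
pos [429.4 -10.6 249.6] t 4.925 w 43.9 F [ 0.2 -0.5 -2. ]
shift cm [ 0.32 31.17  3.75]
```

View pics/g2.png

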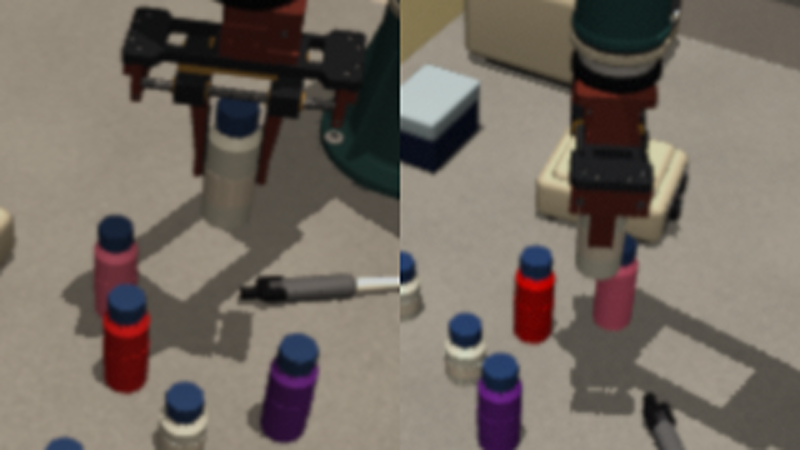

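Request:
servo_tool(targets=[[0, 2, 0.2, 0, 0, 0, -1], [0, 5, 0.6, 0, 0, 0, -1], [0, 9, 1.1, 0, 0, 0, -1], [0, 13, 1.6, 0, 0, 0, -1], [0, 17, 2.0, 0, 0, 0, -1], [0, 21, 2.5, 0, 0, 0, -1], [0, 25, 3.0, 0, 0, 0, -1], [0, 28, 3.4, 0, 0, 0, -1], [0, 30.2, 3.6, 0, 0, 0, -1], [0, 31.2, 3.7, 0, 0, 0, -1]])

```text
t: 6.28
tool_pos: [531.9, -307.5, 245.6]
ee_rot: [-0.159, -0.688, -0.16, 0.69]
contact_force: [-0.0, -0.1, -1.1]
width: 43.4
```

Request:
servo_tool(targets=[[0, 0, 0, 0, 0, 0, -1], [2, 0, 0, 0, 0, 0, -1], [4, 0, 0, 0, 0, 0, -1], [4.5, 0, 0, 0, 0, 0, -1], [4.5, 0, 0, 0, 0, 0, -1]])

```text
t: 6.9
tool_pos: [532.2, -306.2, 202.6]
ee_rot: [-0.16, -0.689, -0.16, 0.689]
contact_force: [-0.6, 0.2, -1.1]
width: 43.5
```

```bash
cat > chk.py <<'E'
from h import *
import sys
x,y,z,n=float(sys.argv[1]),float(sys.argv[2]),float(sys.argv[3]),sys.argv[4]
shift([x,y,z]); o=arm.get_obs()
fx,fy=o['tool_pos'][:2]; fz=o['tool_pos'][2]-72.7
ims=[]
a=np.linspace(0,2*np.pi,60)
for cn in('scene','side'):
    c=eyes.read_camera(cn); u0=np.clip(proj(c,[fx,fy,fz])[0].round().astype(int)-50,0,[411,283]); S=4
    for dr in(0,1):
        im=np.clip(cv2.resize(c['img'][u0[1]:u0[1]+100,u0[0]:u0[0]+100],None,fx=S,fy=S,interpolation=cv2.INTER_CUBIC)*1.5,0,255).astype(np.uint8)
        L=[(x,y,108,40,(255,0,0))] if n[0]=='p' else []
        L+=[(fx,fy,fz,22,(0,255,0)),(fx,fy,fz+115,17,(0,255,0))]
        if dr or n[0]=='p':
            for X,Y,Z,r,col in L:
                p=((proj(c,np.stack([X+r*np.cos(a),Y+r*np.sin(a),0*a+Z],1))-u0+.5)*S-.5).round().astype(int); cv2.polylines(im,[p.reshape(-1,1,2)],True,col,1)
            ims.append(im); break
        
if n[0]!='p': pass
save(n,np.hstack(ims))
E
python3 chk.py 533 -307 202 p1
```

```text
tool axes
 [[-6.000e-04  4.407e-01 -8.977e-01]
 [ 7.000e-04 -8.977e-01 -4.407e-01]
 [-1.000e+00 -9.000e-04  3.000e-04]]
pos [ 532.2 -306.2  202.6] t 6.9 w 43.5 F [-0.6  0.2 -1.1]
shift cm [ 0.06  0.11 -0.03]
```

View pics/p1.png

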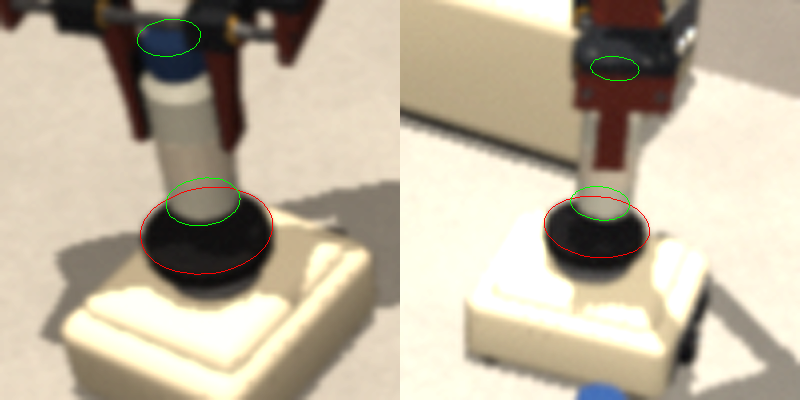

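Request:
servo_tool(targets=[[0.7, 0, 0, 0, 0, 0, -1], [1.4, 0, 0, 0, 0, 0, -1], [1.8, 0, 0, 0, 0, 0, -1], [2.0, 0, 0, 0, 0, 0, -1], [2.1, 0, 0, 0, 0, 0, -1], [2.1, 0, 0, 0, 0, 0, -1]])

```text
t: 7.75
tool_pos: [532.5, -307.0, 181.7]
ee_rot: [0.16, 0.689, 0.16, -0.689]
contact_force: [0.5, -0.4, -0.9]
width: 43.6
```

Request:
servo_tool(targets=[[0.2, 0, 0, 0, 0, 0, -1], [0.4, 0, 0, 0, 0, 0, -1], [0.6, 0, 0, 0, 0, 0, -1], [0.6, 0, 0, 0, 0, 0, -1]])

```text
t: 8.25
tool_pos: [532.7, -307.1, 175.9]
ee_rot: [0.16, 0.689, 0.16, -0.689]
contact_force: [0.8, 0.3, 2.9]
width: 43.8
```

Request:
servo_tool(targets=[[0.2, 0, 0, 0, 0, 0, -1], [0.4, 0, 0, 0, 0, 0, -1], [0.4, 0, 0, 0, 0, 0, -1], [0.4, 0, 0, 0, 0, 0, -1]])

```text
t: 8.75
tool_pos: [532.7, -307.1, 171.9]
ee_rot: [0.16, 0.689, 0.16, -0.689]
contact_force: [0.0, -0.3, 5.8]
width: 43.3
```

Request:
servo_tool(targets=[[0.1, 0, 0, 0, 0, 0, -1], [0.2, 0, 0, 0, 0, 0, -1], [0.2, 0, 0, 0, 0, 0, -1]])

```text
t: 9.12
tool_pos: [532.8, -307.1, 170.6]
ee_rot: [0.16, 0.689, 0.16, -0.689]
contact_force: [-0.7, 1.4, 10.2]
width: 43.7
```

Request:
servo_tool(targets=[[0.1, 0, 0, 0, 0, 0, -1], [0.1, 0, 0, 0, 0, 0, -1]])

```text
t: 9.38
tool_pos: [532.9, -307.4, 170.3]
ee_rot: [0.16, 0.689, 0.159, -0.688]
contact_force: [-2.1, 0.7, 14.8]
width: 43.7
```

The force has stiffened to 14.8 N, so the pad is on its stop. I'll hold it for about a second.

Request:
servo_tool(targets=[[0, 0, 0, 0, 0, 0, -1], [0, 0, 0, 0, 0, 0, -1], [0, 0, 0, 0, 0, 0, -1], [0, 0, 0, 0, 0, 0, -1], [0, 0, 0, 0, 0, 0, -1], [0, 0, 0, 0, 0, 0, -1], [0, 0, 0, 0, 0, 0, -1]])

```text
t: 10.25
tool_pos: [532.9, -307.4, 170.3]
ee_rot: [0.16, 0.689, 0.159, -0.688]
contact_force: [-1.9, 0.5, 14.1]
width: 43.5
```

```bash
python3 chk.py 533 -307 260 p2
```

```text
tool axes
 [[ 1.400e-03  4.402e-01 -8.979e-01]
 [-1.200e-03 -8.979e-01 -4.402e-01]
 [-1.000e+00  1.700e-03 -7.000e-04]]
pos [ 532.9 -307.4  170.3] t 10.25 w 43.5 F [-1.9  0.5 14.1]
shift cm [-8.97 -0.02 -0.03]
```

View pics/p2.png

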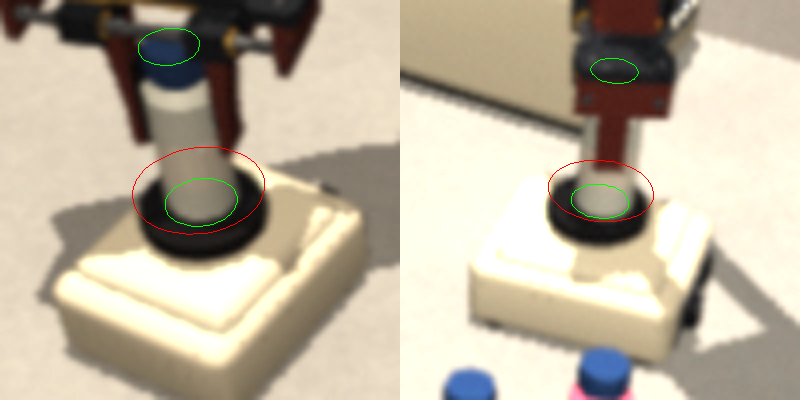

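The pad is visibly down against the box, with the bottle upright and centred at about (200,200) in the left panel. I'll raise it slowly and then travel to the tray.

Request:
servo_tool(targets=[[-0.2, 0, 0, 0, 0, 0, -1], [-0.5, 0, 0, 0, 0, 0, -1], [-0.8, 0, 0, 0, 0, 0, -1], [-1.1, 0, 0, 0, 0, 0, -1], [-1.5, 0, 0, 0, 0, 0, -1], [-2.5, 0, 0, 0, 0, 0, -1], [-4.5, 0, 0, 0, 0, 0, -1], [-7, 0, 0, 0, 0, 0, -1], [-8, 0, 0, 0, 0, 0, -1], [-8, 0, 0, 0, 0, 0, -1]])

```text
t: 11.6
tool_pos: [532.6, -307.0, 249.1]
ee_rot: [0.16, 0.689, 0.16, -0.689]
contact_force: [0.4, -0.4, -1.6]
width: 43.7
```

```bash
python3 chk.py 542 321 250 p3
```

```text
tool axes
 [[ 7.000e-04  4.402e-01 -8.979e-01]
 [-4.000e-04 -8.979e-01 -4.402e-01]
 [-1.000e+00  7.000e-04 -5.000e-04]]
pos [ 532.6 -307.   249.1] t 11.6 w 43.7 F [ 0.4 -0.4 -1.6]
shift cm [ -0.11 -55.97 -28.49]
```

View pics/p3.png

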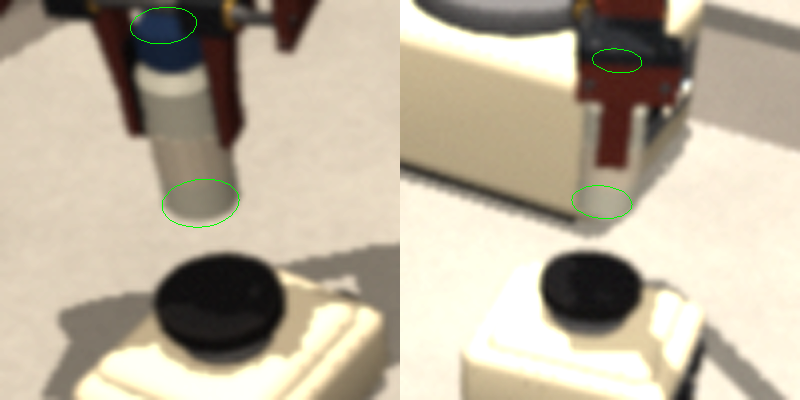

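Request:
servo_tool(targets=[[0, -1.5, -0.8, 0, 0, 0, -1], [0, -4.5, -2.3, 0, 0, 0, -1], [0, -8, -4.1, 0, 0, 0, -1], [0, -12, -6.1, 0, 0, 0, -1], [0, -16, -8.1, 0, 0, 0, -1], [0, -20, -10.2, 0, 0, 0, -1], [0, -24, -12.2, 0, 0, 0, -1], [0, -28, -14.3, 0, 0, 0, -1], [0, -32, -16.3, 0, 0, 0, -1], [0, -36, -18.3, 0, 0, 0, -1]])

```text
t: 12.95
tool_pos: [537.0, 99.2, 248.0]
ee_rot: [-0.16, -0.688, -0.16, 0.689]
contact_force: [-0.3, -0.8, -1.2]
width: 43.5
```

Request:
servo_tool(targets=[[0, -4, -2, 0, 0, 0, -1], [0, -8, -4.1, 0, 0, 0, -1], [0, -12, -6.1, 0, 0, 0, -1], [0, -15.5, -7.9, 0, 0, 0, -1], [0, -18, -9.2, 0, 0, 0, -1], [0, -19.5, -9.9, 0, 0, 0, -1], [0, -20, -10.2, 0, 0, 0, -1], [0, -20, -10.2, 0, 0, 0, -1]])

```text
t: 13.95
tool_pos: [541.6, 321.0, 248.5]
ee_rot: [-0.16, -0.689, -0.16, 0.689]
contact_force: [0.5, -0.3, -1.0]
width: 43.7
```

Run:
```python
from h import *
shift([542,321,100])
c=eyes.read_camera('scene'); d=eyes.read_camera('side'); save('t1s',c['img'],1.5); save('t1',np.hstack([c['img'][130:384,280:480],d['img'][100:354,100:300]]),1.9)
```

```text
tool axes
 [[-5.000e-04  4.402e-01 -8.979e-01]
 [-5.000e-04 -8.979e-01 -4.402e-01]
 [-1.000e+00  2.000e-04  6.000e-04]]
pos [541.6 321.  248.5] t 13.95 w 43.7 F [ 0.5 -0.3 -1. ]
shift cm [ 1.485e+01  1.000e-02 -4.000e-02]
```

View pics/t1.png

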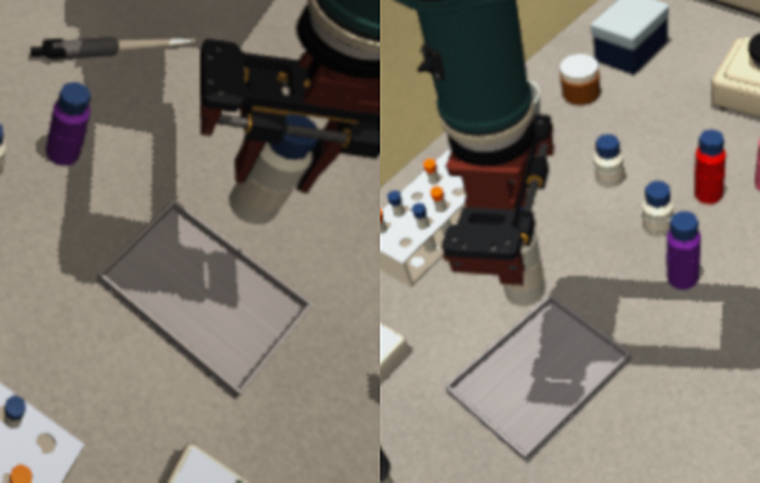

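Request:
servo_tool(targets=[[1.5, 0, 0, 0, 0, 0, -1], [4, 0, 0, 0, 0, 0, -1], [7, 0, 0, 0, 0, 0, -1], [10, 0, 0, 0, 0, 0, -1], [12.5, 0, 0, 0, 0, 0, -1], [14.5, 0, 0, 0, 0, 0, -1], [15.2, 0, 0, 0, 0, 0, -1], [15.2, 0, 0, 0, 0, 0, -1]])

```text
t: 15.05
tool_pos: [541.5, 320.8, 96.1]
ee_rot: [-0.16, -0.688, -0.16, 0.689]
contact_force: [-0.4, -0.5, -0.2]
width: 43.7
```

Run:
```python
from h import *
shift([542,321,77])
c=eyes.read_camera('scene'); d=eyes.read_camera('side'); save('t2',np.hstack([c['img'][130:384,280:480],d['img'][100:354,100:300]]),1.9)
```

```text
tool axes
 [[-1.200e-03  4.398e-01 -8.981e-01]
 [-5.000e-04 -8.981e-01 -4.398e-01]
 [-1.000e+00 -1.000e-04  1.300e-03]]
pos [541.5 320.8  96.1] t 15.05 w 43.7 F [-0.4 -0.5 -0.2]
shift cm [ 1.91  0.01 -0.05]
```

View pics/t2.png

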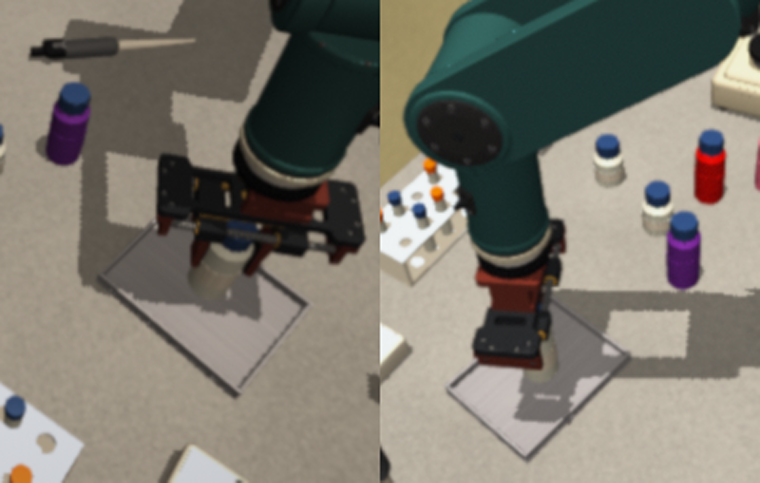

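The bottle is over the middle of the tray in both views. I'm lowering it gently in small steps.

Request:
servo_tool(targets=[[0.4, 0, 0, 0, 0, 0, -1], [0.8, 0, 0, 0, 0, 0, -1], [1.1, 0, 0, 0, 0, 0, -1], [1.4, 0, 0, 0, 0, 0, -1], [1.6, 0, 0, 0, 0, 0, -1], [1.7, 0, 0, 0, 0, 0, -1], [1.75, 0, 0, 0, 0, 0, -1], [1.75, 0, 0, 0, 0, 0, -1]])

```text
t: 16.15
tool_pos: [541.9, 321.4, 79.2]
ee_rot: [0.16, 0.689, 0.16, -0.689]
contact_force: [-0.1, 0.4, -1.0]
width: 43.4
```

Request:
servo_tool(targets=[[0.1, 0, 0, 0, 0, 0, -1], [0.1, 0, 0, 0, 0, 0, -1], [0.1, 0, 0, 0, 0, 0, -1]])

```text
t: 16.52
tool_pos: [541.9, 321.4, 78.2]
ee_rot: [-0.16, -0.689, -0.16, 0.689]
contact_force: [-0.2, -0.1, -1.0]
width: 43.2
```

Request:
servo_tool(targets=[[0.05, 0, 0, 0, 0, 0, -1], [0.1, 0, 0, 0, 0, 0, -1], [0.1, 0, 0, 0, 0, 0, -1]])

```text
t: 16.9
tool_pos: [541.8, 321.3, 77.1]
ee_rot: [-0.16, -0.689, -0.16, 0.689]
contact_force: [0.7, 0.4, -1.4]
width: 43.6
```

Request:
servo_tool(targets=[[0.03, 0, 0, 0, 0, 0, -1], [0.06, 0, 0, 0, 0, 0, -1], [0.06, 0, 0, 0, 0, 0, -1]])

```text
t: 17.27
tool_pos: [541.8, 321.4, 76.6]
ee_rot: [-0.16, -0.689, -0.16, 0.689]
contact_force: [0.6, 0.6, -1.3]
width: 43.8
```

Request:
servo_tool(targets=[[0.04, 0, 0, 0, 0, 0, -1], [0.08, 0, 0, 0, 0, 0, -1], [0.08, 0, 0, 0, 0, 0, -1]])

```text
t: 17.65
tool_pos: [541.9, 321.4, 76.4]
ee_rot: [0.16, 0.689, 0.16, -0.689]
contact_force: [-1.4, -0.3, 4.3]
width: 43.8
```

Request:
servo_tool(targets=[[0.04, 0, 0, 0, 0, 0, -1], [0.08, 0, 0, 0, 0, 0, -1], [0.08, 0, 0, 0, 0, 0, -1]])

```text
t: 18.02
tool_pos: [542.0, 321.4, 76.4]
ee_rot: [0.16, 0.689, 0.16, -0.689]
contact_force: [-3.0, -1.5, 10.1]
width: 43.7
```

The bottle is seated at TCP z = 76.4. I'll take off the preload and let go.

Request:
servo_tool(targets=[[-0.05, 0, 0, 0, 0, 0, -1], [-0.12, 0, 0, 0, 0, 0, -1], [-0.12, 0, 0, 0, 0, 0, -0.2], [-0.12, 0, 0, 0, 0, 0, 0.2], [-0.12, 0, 0, 0, 0, 0, 0.6], [-0.12, 0, 0, 0, 0, 0, 1], [-0.12, 0, 0, 0, 0, 0, 1], [-0.12, 0, 0, 0, 0, 0, 1], [-0.12, 0, 0, 0, 0, 0, 1]])

```text
t: 19.15
tool_pos: [541.9, 321.4, 76.2]
ee_rot: [0.16, 0.689, 0.16, -0.689]
contact_force: [0.4, 0.3, 0.3]
width: 87.6
```

Request:
servo_tool(targets=[[-1, 0, 0, 0, 0, 0, 1], [-3, 0, 0, 0, 0, 0, 1], [-6, 0, 0, 0, 0, 0, 1], [-9, 0, 0, 0, 0, 0, 1], [-13, 0, 0, 0, 0, 0, 1], [-17, 0, 0, 0, 0, 0, 1], [-19, 0, 0, 0, 0, 0, 1], [-19, 0, 0, 0, 0, 0, 1], [-19, 0, 0, 0, 0, 0, 1]])

```text
t: 20.27
tool_pos: [541.2, 321.1, 265.5]
ee_rot: [-0.16, -0.688, -0.16, 0.689]
contact_force: [0.3, 0.7, -1.2]
width: 87.9
```

Run:
```python
from h import *
shift([542,321,77])
c=eyes.read_camera('scene'); d=eyes.read_camera('side'); save('e1',np.hstack([c['img'][90:344,110:480],d['img'][90:344,100:350]]),1.25)
```

```text
tool axes
 [[-1.200e-03  4.402e-01 -8.979e-01]
 [-4.000e-04 -8.979e-01 -4.402e-01]
 [-1.000e+00 -2.000e-04  1.300e-03]]
pos [541.2 321.1 265.5] t 20.275 w 87.9 F [ 0.3  0.7 -1.2]
shift cm [18.85  0.04 -0.09]
```

View pics/e1.png

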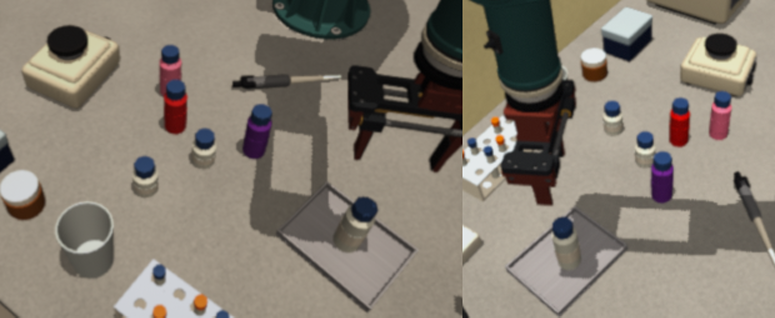

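The bottle stands upright mid-tray at about (355,225) left and (566,243) right. The pad is back up and the other bottles haven't moved. Handing in.

```bash
python3 -c "
from h import *
print(arm.job_done())"
```

```text
the job is handed in; nothing more can be done
None
```

The job is done and handed in at about 20 s. The tall off-white bottle was pressed on the mixer pad and now stands upright in the steel tray, released.

- **Press:** I held the bottle upright on the middle of the pad and pressed it straight down. The force rose from about 7 N to about 15 N with almost no further travel, after about 10 mm. I took that as the pad being on its stop and held it there for about 1 s.
- **Placing:** I lifted, saw the pad back up in the camera view, and lowered the bottle into the tray in small steps. Contact was about 4 N, and one more small step down took it to about 10 N, which I took off before opening the fingers.

**Last checks:** both cameras show the bottle standing mid-tray, the gripper clear of it and the other bottles where they were.

**Where checks disagreed:** the scene and side views differed by about 9 mm on the tray centre and about 5 mm on the bottle, so I used averages. The bottle may have slipped up to about 1.5 mm in the grip during the press, judging by one picture. The height at which it touched the tray floor showed almost no slip.

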